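# Level the seed-picture viewing stage and click its slide into the notch

### The job

Turn the tilt knob of the magnifier stage clockwise until its hinged deck is level. Then take the upright post of the slide that carries the seed picture and slide it along the rail until you feel its spring ball click into the notch near the magnifier, and finish while still firmly gripping the post with the slide seated in the notch and the deck level. Leave the seed jar, glue bottle, lid, band and brush around the stage where they are.

Things in the scene. Friction and masses are not known exactly. Their poses are not given: they have to be found in the camera images.
- stage: Fixed grey base plate of the viewing stage, 250 x 480 x 12 mm, flat on the table. Origin: table height, on the rail's middle line. y runs along the rail from the free (knob) end to the hinged end, x across it towards the magnifier, z up. Deck hinge axis: parallel to x at y = 190, z = 50 mm. Knob's vertical axis: x = 0, y = -215 mm.
- deck (a joint): Tilt of the plywood deck (120 x 365 x 12 mm, top at 60 mm when level) about its hinge, rad. 0 = level, negative = the free (knob) end hangs low; it starts 0.028 to 0.048 low. Only the knob moves it; it stays where the knob puts it.
- deck_end (a point): Middle of the deck's free end, on its top face, 355 mm from the hinge axis; 60 mm above the table when level. Beside it two small aluminium gauge posts (stage x = +-68, y = -172 mm) end at 60 mm: the deck's top is flush with them when level.
- knob_bar (a point): Tilt knob: black disc, 48 mm across, 12 mm thick, with an upright bar 46 long, 12 thick, 28 mm high on it. Point: on the axis, 114 mm above the table, 12 mm under the bar's top, 16 mm above the disc; x axis along the bar, z up. Clockwise from above raises the deck 0.020 rad per rad of knob (1.4 to 2.4 rad needed: regrasp). About 0.2 N m of friction; stays where left. Its height is fixed.
- carriage (a joint): Travel of the slide along the rail, m: 0 = at the stop by the hinged end, growing towards the knob (stage -y); range 0 to 0.27. Starts between 0.015 and 0.065. The notch lies somewhere between 0.118 and 0.162 (0.140 = right in front of the magnifier); the exact place is to be felt. Friction 1 to 2.5 N.
- grip_post (a point): Round upright steel post on the slide, 22 mm across, 50 mm high, standing on a 60 x 50 mm aluminium block; the picture tray (100 x 80 mm) reaches from the block towards the magnifier, at the foot of the post. Point: on the post's axis, 28 mm above the block, 22 mm below the post's top, 111 mm above the table when level; y along the rail.
- ball (a joint): Drop of the spring ball under the slide, m: about 0 while it rides on the steel strip between the rails, about 0.005 seated in the notch (a 15 mm gap across the strip). It pulls the slide to the notch's middle from about 5 mm either side; pushing it out takes about 6 N more than the friction. A brass pin on the robot's side of the slide sinks with it.
- lens (a point): Centre of the fixed magnifier lens, a ring 72 mm across, 133 mm above the table, over the picture tray's path, held by a 12 mm post on the side away from the rail. Keep clear of it.
- seed_jar: Bystander: closed glass jar, 72 mm across, 85 mm high, origin under its centre.
- jar_band: Bystander: flat steel jar band, 74 mm across, 16 mm high, lying beside the stage, origin under its centre.
- jar_lid: Bystander: steel jar lid, 70 mm across, 8 mm high, lying beside the stage, origin under its centre.
- glue: Bystander: white glue bottle, 48 mm across, 130 mm high, origin under its centre.
- brush: Bystander: brush lying flat, 170 mm long, on the robot's side of the stage.

How it is judged:
On the way, in this order (a step that is already met when the one before it is completed fails the run):
1. the deck is brought level with the tilt knob (value of joint deck between -0.012 and 0.012 rad and value of joint carriage below 0.1 m), for 0.2 s.
2. the slide is moved along the rail until its ball drops into the notch, the deck staying level (value of joint deck between -0.012 and 0.012 rad and value of joint ball above 0.0025 m and contact force between the fingers and carriage above 1 N), for 0.3 s.
At the end, for the whole second after the job is handed in: Deck within 0.012 rad of level, the slide's ball dropped into the notch by more than 2.5 mm of its 5 mm (slide within about 3 mm of the notch's middle) and at rest, the fingers still gripping the slide's post with more than 12 N in all (value of joint deck between -0.012 and 0.012 rad and value of joint ball above 0.0025 m and value of joint carriage between 0.11 and 0.17 m and velocity of joint carriage between -0.01 and 0.01 m/s and contact force between the fingers and carriage above 12 N); the arm keeps its last pose, push and grip.
It fails at once if a bystander is moved by more than 40 mm (distance of any of seed_jar, jar_band, jar_lid, glue, brush from where it was at the start of the episode above 0.04 m).
It also fails if it takes over 54 s, if anything falls off the work surface, if the arm or the gripper's body presses on something with over 40 N, if the wrist force passes 120 N, or if a joint passes its speed limit or range.

### The arm

A 7-joint arm with a two-finger parallel gripper is mounted at the origin on the work surface. World frame = base frame: x ahead of the robot, y to its left, z up, the work surface at z = 0. Lengths are in m, angles in rad, forces in N, time in s.
With the tool pointing down it reaches from about 0.4 to 0.925 m from the base axis. Payload 4.1 kg.
Tool frame: the origin (TCP) lies on the centre line of the jaws, within the pads' length; the fingertips stand 8 mm ahead of it and the grasp point (between the pads) lies 11 mm behind it; z points along the fingers, y is the direction in which the jaws open and shut (so a half turn about z gives the same grasp; the last joint's range is limited). The gripper opens to 85 mm and grips with 20 to 120 N. Pads are 22 mm wide; open, the fingers measure 114 mm over their backs; the gripper's body (76 mm by 85 mm) begins 54 mm behind the grasp point. The pads swing forward as they close: fully open they stand 13 mm farther back than shut.
Start: joints at [1.083, 0.398, 0.045, 1.537, -0.019, 1.207, -0.051], TCP at [0.246, -0.602, 0.239] pointing down, gripper open.
Joint ranges: [-2.82, 2.82], [-0.49, 2.23], [-1.37, 1.46], [0, 2.46], [-1.36, 4.5], [0.23, 2], [-2.94, 2.94]. Speed limits (rad/s): [2.57, 2.57, 3.14, 3.14, 3.14, 3.14, 3.14].

### API

Orientations are given as a 3x3 rotation matrix whose columns are the frame's x, y, z axes.
In Python, from plant import env gives the robot as it stands. The module is installed in compiled form; this text tells all that it offers.
- The arm moves only by the tool play_rows, never from a script. Its argument "motion" is a list of rows, each an object of numbers: "x", "y", "z": the shift along the tool's x, y, z in mm; "rx", "ry", "rz": the turn, a rotation vector about the tool's x, y, z in rad; "gripper": the finger opening in mm, from 0 to 85.4. In form: [{"x": .., "y": .., "z": .., "rx": .., "ry": .., "rz": .., "gripper": ..}, ...]. A call has exactly 8 rows; each row shifts and turns the commanded pose from where the row before left it, along the tool's axes as they then stand; what a row does not reach is not made up. A row lasts 1/12 s, in which the tool goes at most 41.7 mm and 7.16 degrees, less where a joint would pass 70% of its speed; a pose out of reach is approached as far as the arm can. A call with a gripper value outside its range is refused whole. The fingers move at their own pace and stop on an object; the grip force is fixed at half the most. Time passes only in rows, so rows that do not move let the fingers close, or fill a call up. It gives the time, the measured TCP pose, the force and the opening at its end, in the units of the state.
- env.state(): the state, without advancing time (a new reading comes with each control period).
- env.camera(name): name is "scene" or "top" or "wrist"; returns the picture (420x560x3 uint8, red, green, blue); there is no depth.
- env.get_calibration(name): a dict with "mtx" (3x3 intrinsics, pixels), "k1" (the pictures are not rectified: a ray, as slopes to the right and down, at radius r is drawn at 1 + k1 r^2 times it, then the intrinsics apply), "view" (4x4, takes a point from world to camera coordinates). Camera axes: x right, y up, looking along -z (the intrinsics and any distortion apply to the point x, -y, -z); pixel columns grow to the right and rows downward; lengths in m; the calibration is good to about 2 mm. A picture is of the moment at which its call begins: read the wrist's pose just before it. get_calibration takes no time and is no camera call; for the wrist camera it gives the pose at the moment of the call.
- env.sign_off(): hands the job in, once; it reports no verdict.
Trained networks look in the newest picture that a camera, given by its name, has taken for a name from the list of things; names that differ only in an ending like _2 or _b are one class to them, and where a whole thing is asked for, a point or a joint stands for the part that bears it (a point fixed in the world has none). Each returns a list of dicts, best first, with "p" (0 to 1); they miss things now and then, are a little off and sometimes report something else, mostly with a low value. They report only what shows in the picture. A call takes as long as a camera call.
- env.cut_out(camera, label): "mask" (420x560 bool, what is visible of it) and "box" ([left, top, right, bottom] as shares, 0 to 1, of the picture: columns of its width, rows of its height, round what is visible of it).
- env.place_of(camera, label): "xy" ([column, row] as shares, 0 to 1, of the picture: columns of its width, rows of its height: a listed point, or the origin of a listed thing).
The state is a dict: "clock": time; "qpos": joint angles; "qd": joint speeds; "joint_efforts": joint torques, N m; "ee_pos": TCP position; "eef_rot": TCP orientation; "ft_force": force on the tool from outside, world axes, zero at the start; "wrist_torque": the same for the moment, N m; "opening": opening from 0.0 (shut) to 1.0 (fully open).
Only numpy, scipy, OpenCV 4.12 (cv2) and the standard library are available. Lean on these libraries where they do the work, as an engineer would, in place of code of your own. Each camera call takes 0.05 s, during which the arm holds its last target.

## Working session

There is one attempt and no reset: what is moved stays moved. The work goes in short steps, Python scripts to look and compute and a tool call to move; the robot and the scene stay as the last step left them, time stands still between calls to the robot, and variables do not carry over. Pictures are saved under pics/ and viewed, and the job is handed in when it is done.

Besides the shell and the picture viewer there is one more tool, called after "Call:" in YAML: its name, and indented under it one key for each argument. play_rows: Moves the arm, as the interface text tells. Its arguments: {"type":"object","properties":{"motion":{"type":"array"}},"required":["motion"]}

```bash
mkdir -p pics; cat > h.py <<'E'
import numpy as np, cv2
from plant import env
def ray(c,u,v):
    """pixel -> origin, dir world"""
    k=env.get_calibration(c) if isinstance(c,str) else c
    K=np.array(k['mtx']);V=np.array(k['view']);k1=k['k1']
    d=np.array([(u-K[0,2])/K[0,0],(v-K[1,2])/K[1,1]]);s=d.copy()
    for _ in range(30): s=d/(1+k1*(s@s))
    R=V[:3,:3];t=V[:3,3]
    return -R.T@t, R.T@np.array([s[0],-s[1],-1.])
def onz(c,u,v,z):
    o,d=ray(c,u,v); return o+d*(z-o[2])/d[2]
def proj(c,p):
    k=env.get_calibration(c) if isinstance(c,str) else c
    K=np.array(k['mtx']);V=np.array(k['view'])
    q=V[:3,:3]@np.array(p)+V[:3,3]; s=np.array([q[0],-q[1]])/-q[2]; s=s*(1+k['k1']*(s@s))
    return np.array([K[0,0]*s[0]+K[0,2],K[1,1]*s[1]+K[1,2]])
def save(c,n):
    im=env.camera(c); cv2.imwrite('pics/'+n+'.png',im[:,:,::-1]); return im
E
python3 - <<'E'
from h import *
np.set_printoptions(precision=4,suppress=True)
s=env.state(); print(s)
for c in ['scene','top']:
    save(c,c+'0')
    k=env.get_calibration(c);V=np.array(k['view']);print(c,k['k1'],k['mtx'],-V[:3,:3].T@V[:3,3])
    for l,z in [('stage',0),('knob_bar',.114),('grip_post',.111),('deck_end',.05),('lens',.133),('seed_jar',0),('glue',0),('jar_lid',0),('jar_band',0),('brush',0)]:
        r=env.place_of(c,l)
        for q in r[:2]:
            u=q['xy'][0]*560;v=q['xy'][1]*420
            print(c,l,round(q['p'],2),round(u),round(v),onz(c,u,v,z))
print(env.state()['clock'])
E
```

```text
{'clock': 0.0, 'qpos': array([ 1.083 ,  0.3992,  0.045 ,  1.5379, -0.0187,  1.2069, -0.0507]), 'qd': array([ 0.0005, -0.0002, -0.0006,  0.0015, -0.0015,  0.0005, -0.0002]), 'joint_efforts': array([  0.0002, -47.512 ,   1.3645, -25.4222,   0.0116,   0.0095,
        -0.    ]), 'ee_pos': array([ 0.2462, -0.6009,  0.2383]), 'eef_rot': array([[ 0.9253,  0.3791, -0.0009],
       [ 0.3791, -0.9253,  0.0017],
       [-0.0001, -0.0019, -1.    ]]), 'ft_force': array([-0.0601,  0.381 ,  0.3562]), 'wrist_torque': array([ 0.0341, -0.0455,  0.0001]), 'opening': 1.0001262645119993}
scene -0.05947024932159856 [[494.5255   0.     278.7223]
 [  0.     494.5255 212.4673]
 [  0.       0.       1.    ]] [1.0831 0.1122 0.9529]
scene stage 0.63 252 233 [ 0.5154 -0.0487 -0.    ]
scene knob_bar 0.69 145 204 [ 0.5472 -0.2627  0.114 ]
scene grip_post 0.87 303 207 [0.5034 0.0625 0.111 ]
scene deck_end 0.94 178 224 [ 0.5471 -0.2032  0.05  ]
scene lens 0.61 250 248 [ 0.6269 -0.0238  0.133 ]
scene seed_jar 0.95 396 243 [0.4919 0.2742 0.    ]
scene glue 0.65 99 243 [ 0.5953 -0.385   0.    ]
scene jar_lid 0.63 215 184 [ 0.3908 -0.1635  0.    ]
scene jar_lid 0.46 393 245 [0.4972 0.2675 0.    ]
scene jar_band 0.86 287 186 [0.3725 0.0116 0.    ]
scene brush 0.79 350 187 [0.3506 0.1598 0.    ]
top -0.1694075163041302 [[478.0191   0.     282.7714]
 [  0.     478.0191 224.9668]
 [  0.       0.       1.    ]] [ 0.4501 -0.003   1.3066]
top stage 0.88 312 235 [ 0.5203 -0.0432  0.    ]
top stage 0.37 239 299 [0.3505 0.1599 0.    ]
top knob_bar 0.73 397 221 [ 0.5441 -0.2548  0.114 ]
top grip_post 0.68 273 243 [0.4973 0.0584 0.111 ]
top deck_end 0.76 375 227 [ 0.5331 -0.2086  0.05  ]
top lens 0.76 304 188 [ 0.6293 -0.0243  0.133 ]
top lens 0.25 238 297 [0.3661 0.1454 0.133 ]
top seed_jar 0.67 197 248 [0.4933 0.274  0.    ]
top jar_band 0.66 292 290 [0.3723 0.0137 0.    ]
top brush 0.69 236 298 [0.3551 0.1686 0.    ]
1.1
```

View pics/scene0.png

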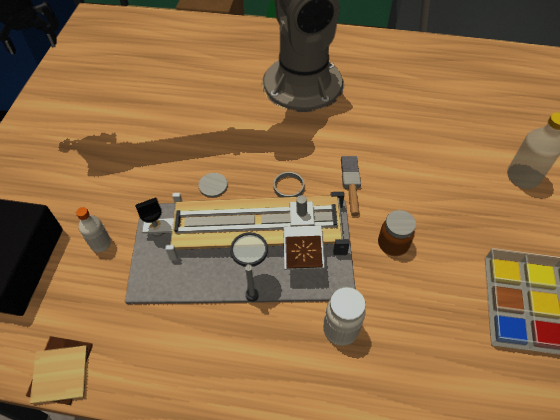

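View pics/top0.png

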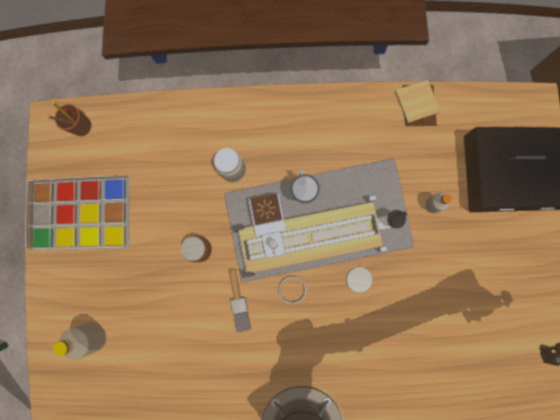

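```bash
python3 - <<'E'
import cv2
a=cv2.imread('pics/top0.png')[190:270,240:430]; b=cv2.imread('pics/scene0.png')[165:265,110:310]
cv2.imwrite('pics/top0c.png',cv2.resize(a,None,fx=4,fy=4,interpolation=3));cv2.imwrite('pics/scene0c.png',cv2.resize(b,None,fx=4,fy=4,interpolation=3))
E
```

```text
(no output)
```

View pics/top0c.png

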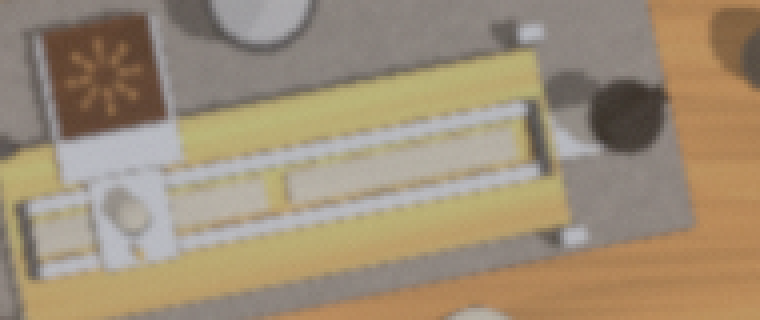

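View pics/scene0c.png

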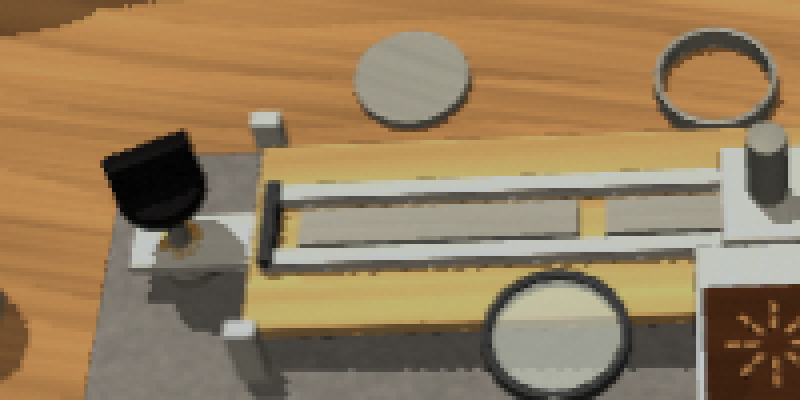

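The scene view shows the knob at about (147,208), the gauge posts' tops at (176,194) and (170,247), and the post at (302,200). The strip gap (notch) is at (258,219). The deck's free end hangs low.

```bash
python3 - <<'E'
from h import *
np.set_printoptions(precision=4,suppress=True)
for c,l,u,v,z in [('top','gp+',372.75,198.25,.06),('top','gp-',383.75,249,.06),('scene','gp-',176.5,194.5,.06),('scene','gp+',170,246.75,.06),
 ('top','c1',225,193,.012),('top','c2',396,161,.012),('top','c3',412,247,.012),('top','c4',242,279,.012),
 ('scene','barA',110+103/4,165+160/4,.126),('scene','barB',110+187/4,165+133/4,.126),('top','knob',240+627/4,190+116/4,.11),
 ('scene','posttop',110+767/4,165+137/4,.132),('top','notch',240+276/4,190+190/4,.055),('scene','notch',110+592/4,165+215/4,.055)]:
    print(c,l,onz(c,u,v,z))
for c in ['top','scene']:
  for l in ['knob_bar','glue','deck_end']:
    r=env.cut_out(c,l)
    for q in r[:1]:
        m=q['mask'];ys,xs=np.nonzero(m);print(c,l,q['p'],xs.min(),xs.max(),ys.min(),ys.max())
E
```

```text
top gp+ [ 0.6091 -0.2055  0.06  ]
top gp- [ 0.475  -0.2287  0.06  ]
scene gp- [ 0.4771 -0.2245  0.06  ]
scene gp+ [ 0.6101 -0.2012  0.06  ]
top c1 [0.6426 0.1909 0.012 ]
top c2 [ 0.7171 -0.283   0.012 ]
top c3 [ 0.4788 -0.3154  0.012 ]
top c4 [0.4062 0.1492 0.012 ]
scene barA [ 0.5605 -0.2757  0.126 ]
scene barB [ 0.5374 -0.2377  0.126 ]
top knob [ 0.5484 -0.256   0.11  ]
scene posttop [0.4986 0.0593 0.132 ]
top notch [ 0.5113 -0.0345  0.055 ]
scene notch [ 0.5099 -0.0326  0.055 ]
top knob_bar 0.59 388 406 210 226
top glue 0.9 425 450 193 213
top deck_end 0.59 240 387 192 271
scene knob_bar 0.81 137 161 198 222
scene glue 0.58 77 109 207 251
scene deck_end 0.81 143 339 195 269
```

Call:
play_rows:
  motion:
    - {"x": 25.7,"y": -12.7,"gripper": 85}
    - {"x": 25.7,"y": -12.7,"gripper": 85}
    - {"x": 25.7,"y": -12.7,"gripper": 85}
    - {"x": 25.7,"y": -12.7,"gripper": 85}
    - {"x": 25.7,"y": -12.7,"gripper": 85}
    - {"x": 25.7,"y": -12.7,"gripper": 85}
    - {"x": 25.7,"y": -12.7,"gripper": 85}
    - {"x": 25.7,"y": -12.7,"gripper": 85}

```text
invalid input
```

Call:
play_rows:
  motion:
    - {"x": 25.7,"y": -12.7,"gripper": 85}
    - {"x": 25.7,"y": -12.7,"gripper": 85}
    - {"x": 25.7,"y": -12.7,"gripper": 85}
    - {"x": 25.7,"y": -12.7,"gripper": 85}
    - {"x": 25.7,"y": -12.7,"gripper": 85}
    - {"x": 25.7,"y": -12.7,"gripper": 85}
    - {"x": 25.7,"y": -12.7,"gripper": 85}
    - {"x": 25.7,"y": -12.7,"gripper": 85}

```text
invalid input
```

Call:
play_rows:
  motion:
    - {"rz": -0.12,"gripper": 85}
    - {"rz": -0.12,"gripper": 85}
    - {"rz": -0.12,"gripper": 85}
    - {"rz": -0.12,"gripper": 85}
    - {"rz": -0.12,"gripper": 85}
    - {"rz": -0.12,"gripper": 85}
    - {"rz": -0.12,"gripper": 85}
    - {"rz": -0.12,"gripper": 85}

```text
invalid input
```

Call:
play_rows:
  motion:
    - {"rz": -0.12,"gripper": 85}
    - {"rz": -0.12,"gripper": 85}
    - {"rz": -0.12,"gripper": 85}
    - {"rz": -0.12,"gripper": 85}
    - {"rz": -0.12,"gripper": 85}
    - {"rz": -0.12,"gripper": 85}
    - {"rz": -0.05,"gripper": 85}
    - {"gripper": 85}

```text
invalid input
```

```bash
python3 - <<'E'
from h import *
np.set_printoptions(precision=4,suppress=True)
s=env.state(); print(s['clock'],s['ee_pos'],s['eef_rot'],s['qpos'])
k=env.get_calibration('wrist');im=save('wrist','w1')
V=np.array(k['view']);print(-V[:3,:3].T@V[:3,3],V)
for l in ['knob_bar','deck_end','grip_post']:
    for q in env.place_of('wrist',l)[:1]:
        u=q['xy'][0]*560;v=q['xy'][1]*420; print(l,q['p'],u,v,onz(k,u,v,.114 if l!='deck_end' else .05))
E
```

```text
1.4 [ 0.2464 -0.6015  0.2394] [[ 0.9253  0.3792  0.    ]
 [ 0.3792 -0.9253 -0.0001]
 [-0.      0.0001 -1.    ]] [ 1.083   0.3984  0.0451  1.5366 -0.0187  1.2069 -0.0507]
[ 0.3169 -0.5727  0.3741] [[ 0.3801 -0.9249  0.0009 -0.6506]
 [ 0.8823  0.3623 -0.3003  0.0402]
 [ 0.2775  0.115   0.9538 -0.3789]
 [ 0.      0.      0.      1.    ]]
```

View pics/w1.png

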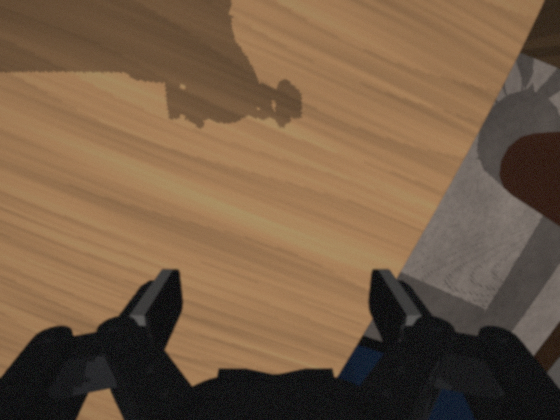

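All seven keys seem to be required in each row, so I'm filling them in.

Call:
play_rows:
  motion:
    - {"x": 25.7,"y": -12.7,"z": 0,"rx": 0,"ry": 0,"rz": 0,"gripper": 85}
    - {"x": 25.7,"y": -12.7,"z": 0,"rx": 0,"ry": 0,"rz": 0,"gripper": 85}
    - {"x": 25.7,"y": -12.7,"z": 0,"rx": 0,"ry": 0,"rz": 0,"gripper": 85}
    - {"x": 25.7,"y": -12.7,"z": 0,"rx": 0,"ry": 0,"rz": 0,"gripper": 85}
    - {"x": 25.7,"y": -12.7,"z": 0,"rx": 0,"ry": 0,"rz": 0,"gripper": 85}
    - {"x": 25.7,"y": -12.7,"z": 0,"rx": 0,"ry": 0,"rz": 0,"gripper": 85}
    - {"x": 25.7,"y": -12.7,"z": 0,"rx": 0,"ry": 0,"rz": 0,"gripper": 85}
    - {"x": 25.7,"y": -12.7,"z": 0,"rx": 0,"ry": 0,"rz": 0,"gripper": 85}

```text
clock: 2.27
ee_pos: [0.399, -0.4284, 0.2395]
eef_rot: [[0.925, 0.379, 0.0], [0.379, -0.925, -0.0], [0.0, 0.0, -1.0]]
ft_force: [0.3, -0.2, 0.6]
opening: 0.995
```

Call:
play_rows:
  motion:
    - {"x": 25.7,"y": -12.7,"z": 0,"rx": 0,"ry": 0,"rz": 0,"gripper": 85}
    - {"x": 25.7,"y": -12.7,"z": 0,"rx": 0,"ry": 0,"rz": 0,"gripper": 85}
    - {"x": 25.7,"y": -12.7,"z": 0,"rx": 0,"ry": 0,"rz": 0,"gripper": 85}
    - {"x": 25.7,"y": -12.7,"z": 0,"rx": 0,"ry": 0,"rz": 0,"gripper": 85}
    - {"x": 25.7,"y": -12.7,"z": 0,"rx": 0,"ry": 0,"rz": 0,"gripper": 85}
    - {"x": 25.7,"y": -12.7,"z": 0,"rx": 0,"ry": 0,"rz": 0,"gripper": 85}
    - {"x": 25.7,"y": -12.7,"z": 0,"rx": 0,"ry": 0,"rz": 0,"gripper": 85}
    - {"x": 25.7,"y": -12.7,"z": 0,"rx": 0,"ry": 0,"rz": 0,"gripper": 85}

```text
clock: 2.93
ee_pos: [0.5507, -0.2565, 0.2395]
eef_rot: [[0.925, 0.379, 0.0], [0.379, -0.925, -0.0], [0.0, 0.0, -1.0]]
ft_force: [0.5, -0.2, 0.1]
opening: 0.992
```

Call:
play_rows:
  motion:
    - {"x": 0,"y": 0,"z": 0,"rx": 0,"ry": 0,"rz": -0.12,"gripper": 85}
    - {"x": 0,"y": 0,"z": 0,"rx": 0,"ry": 0,"rz": -0.12,"gripper": 85}
    - {"x": 0,"y": 0,"z": 0,"rx": 0,"ry": 0,"rz": -0.12,"gripper": 85}
    - {"x": 0,"y": 0,"z": 0,"rx": 0,"ry": 0,"rz": -0.12,"gripper": 85}
    - {"x": 0,"y": 0,"z": 0,"rx": 0,"ry": 0,"rz": -0.12,"gripper": 85}
    - {"x": 0,"y": 0,"z": 0,"rx": 0,"ry": 0,"rz": -0.12,"gripper": 85}
    - {"x": 0,"y": 0,"z": 0,"rx": 0,"ry": 0,"rz": -0.12,"gripper": 85}
    - {"x": 0,"y": 0,"z": 0,"rx": 0,"ry": 0,"rz": -0.12,"gripper": 85}

```text
clock: 3.6
ee_pos: [0.5499, -0.2577, 0.2394]
eef_rot: [[0.214, 0.977, 0.0], [0.977, -0.214, -0.0], [-0.0, 0.0, -1.0]]
ft_force: [-0.4, -0.0, -0.5]
opening: 0.995
```

Call:
play_rows:
  motion:
    - {"x": 0,"y": 0,"z": 0,"rx": 0,"ry": 0,"rz": -0.12,"gripper": 85}
    - {"x": 0,"y": 0,"z": 0,"rx": 0,"ry": 0,"rz": -0.12,"gripper": 85}
    - {"x": 0,"y": 0,"z": 0,"rx": 0,"ry": 0,"rz": -0.12,"gripper": 85}
    - {"x": 0,"y": 0,"z": 0,"rx": 0,"ry": 0,"rz": -0.12,"gripper": 85}
    - {"x": 0,"y": 0,"z": 0,"rx": 0,"ry": 0,"rz": -0.12,"gripper": 85}
    - {"x": 0,"y": 0,"z": 0,"rx": 0,"ry": 0,"rz": -0.12,"gripper": 85}
    - {"x": 0,"y": 0,"z": 0,"rx": 0,"ry": 0,"rz": -0.05,"gripper": 85}
    - {"x": 0,"y": 0,"z": 0,"rx": 0,"ry": 0,"rz": 0,"gripper": 85}

```text
clock: 4.27
ee_pos: [0.5498, -0.2578, 0.2393]
eef_rot: [[-0.521, 0.853, 0.0], [0.853, 0.521, -0.0], [-0.0, 0.0, -1.0]]
ft_force: [0.2, -0.5, -0.3]
opening: 0.996
```

```bash
python3 - <<'E'
from h import *
np.set_printoptions(precision=4,suppress=True)
s=env.state(); print(s['clock'],s['ee_pos'],s['eef_rot'],s['qpos'])
k=env.get_calibration('wrist');im=save('wrist','w2')
for l in ['knob_bar','deck_end','grip_post']:
    for q in env.place_of('wrist',l)[:1]:
        u=q['xy'][0]*560;v=q['xy'][1]*420; print(l,q['p'],u,v,onz(k,u,v,.114 if l!='deck_end' else .05))
np.save('kw2.npy',k,allow_pickle=True)
E
```

```text
4.2667 [ 0.5498 -0.2578  0.2393] [[-0.5215  0.8533  0.0001]
 [ 0.8533  0.5215 -0.0001]
 [-0.0001  0.0001 -1.    ]] [ 0.718   0.3481 -0.4505  1.6335  0.1603  1.1967  0.7809]
knob_bar 0.55 278.488 202.818 [ 0.5509 -0.2554  0.114 ]
deck_end 0.81 297.024 140.112 [ 0.5431 -0.2069  0.05  ]
```

View pics/w2.png

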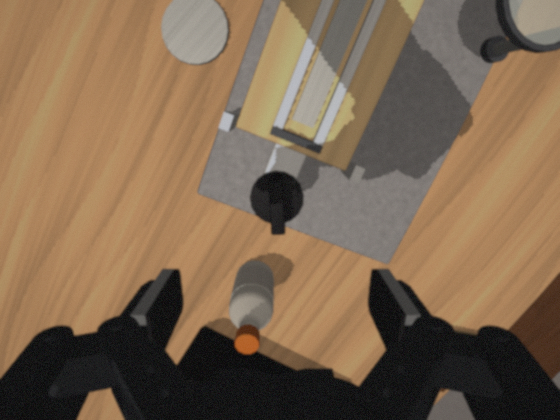

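The bar (about (278,202)–(278,232)) is aligned with the tool x axis. The glue bottle is clear below. Now descending and closing.

Call:
play_rows:
  motion:
    - {"x": 0,"y": 0,"z": 16.2,"rx": 0,"ry": 0,"rz": 0,"gripper": 85}
    - {"x": 0,"y": 0,"z": 16.2,"rx": 0,"ry": 0,"rz": 0,"gripper": 85}
    - {"x": 0,"y": 0,"z": 16.2,"rx": 0,"ry": 0,"rz": 0,"gripper": 85}
    - {"x": 0,"y": 0,"z": 16.2,"rx": 0,"ry": 0,"rz": 0,"gripper": 85}
    - {"x": 0,"y": 0,"z": 16.2,"rx": 0,"ry": 0,"rz": 0,"gripper": 85}
    - {"x": 0,"y": 0,"z": 16.2,"rx": 0,"ry": 0,"rz": 0,"gripper": 85}
    - {"x": 0,"y": 0,"z": 16.2,"rx": 0,"ry": 0,"rz": 0,"gripper": 85}
    - {"x": 0,"y": 0,"z": 16.2,"rx": 0,"ry": 0,"rz": 0,"gripper": 85}

```text
clock: 5.13
ee_pos: [0.55, -0.2576, 0.109]
eef_rot: [[-0.52, 0.854, 0.0], [0.854, 0.52, -0.0], [-0.0, -0.0, -1.0]]
ft_force: [0.3, -0.9, -0.2]
opening: 0.992
```

Call:
play_rows:
  motion:
    - {"x": 0,"y": 0,"z": 0,"rx": 0,"ry": 0,"rz": 0,"gripper": 30}
    - {"x": 0,"y": 0,"z": 0,"rx": 0,"ry": 0,"rz": 0,"gripper": 20}
    - {"x": 0,"y": 0,"z": 0,"rx": 0,"ry": 0,"rz": 0,"gripper": 8}
    - {"x": 0,"y": 0,"z": 0,"rx": 0,"ry": 0,"rz": 0,"gripper": 4}
    - {"x": 0,"y": 0,"z": 0,"rx": 0,"ry": 0,"rz": 0,"gripper": 0}
    - {"x": 0,"y": 0,"z": 0,"rx": 0,"ry": 0,"rz": 0,"gripper": 0}
    - {"x": 0,"y": 0,"z": 0,"rx": 0,"ry": 0,"rz": 0,"gripper": 0}
    - {"x": 0,"y": 0,"z": 0,"rx": 0,"ry": 0,"rz": 0,"gripper": 0}

```text
clock: 5.8
ee_pos: [0.551, -0.2575, 0.1109]
eef_rot: [[-0.522, 0.853, 0.002], [0.853, 0.522, -0.001], [-0.002, 0.002, -1.0]]
ft_force: [0.7, 0.9, 4.7]
opening: 0.129
```

Call:
play_rows:
  motion:
    - {"x": 0,"y": 0,"z": -2,"rx": 0,"ry": 0,"rz": 0,"gripper": 0}
    - {"x": 0,"y": 0,"z": 0,"rx": 0,"ry": 0,"rz": 0.1,"gripper": 0}
    - {"x": 0,"y": 0,"z": 0,"rx": 0,"ry": 0,"rz": 0.1,"gripper": 0}
    - {"x": 0,"y": 0,"z": 0,"rx": 0,"ry": 0,"rz": 0.1,"gripper": 0}
    - {"x": 0,"y": 0,"z": 0,"rx": 0,"ry": 0,"rz": 0.1,"gripper": 0}
    - {"x": 0,"y": 0,"z": 0,"rx": 0,"ry": 0,"rz": 0.1,"gripper": 0}
    - {"x": 0,"y": 0,"z": 0,"rx": 0,"ry": 0,"rz": 0.1,"gripper": 0}
    - {"x": 0,"y": 0,"z": 0,"rx": 0,"ry": 0,"rz": 0.1,"gripper": 0}

```text
clock: 6.47
ee_pos: [0.5503, -0.2576, 0.111]
eef_rot: [[0.155, 0.988, 0.001], [0.988, -0.155, -0.0], [-0.0, 0.001, -1.0]]
ft_force: [2.7, -0.6, -4.2]
opening: 0.127
```

Call:
play_rows:
  motion:
    - {"x": 0,"y": 0,"z": 0,"rx": 0,"ry": 0,"rz": 0.1,"gripper": 0}
    - {"x": 0,"y": 0,"z": 0,"rx": 0,"ry": 0,"rz": 0.1,"gripper": 0}
    - {"x": 0,"y": 0,"z": 0,"rx": 0,"ry": 0,"rz": 0.1,"gripper": 0}
    - {"x": 0,"y": 0,"z": 0,"rx": 0,"ry": 0,"rz": 0.1,"gripper": 0}
    - {"x": 0,"y": 0,"z": 0,"rx": 0,"ry": 0,"rz": 0.1,"gripper": 0}
    - {"x": 0,"y": 0,"z": 0,"rx": 0,"ry": 0,"rz": 0.1,"gripper": 0}
    - {"x": 0,"y": 0,"z": 0,"rx": 0,"ry": 0,"rz": 0.1,"gripper": 0}
    - {"x": 0,"y": 0,"z": 0,"rx": 0,"ry": 0,"rz": 0,"gripper": 0}

```text
clock: 7.13
ee_pos: [0.5496, -0.2575, 0.111]
eef_rot: [[0.753, 0.658, -0.001], [0.658, -0.753, -0.0], [-0.001, -0.0, -1.0]]
ft_force: [3.5, 1.0, -4.3]
opening: 0.129
```

```bash
python3 - <<'E'
from h import *
np.set_printoptions(precision=4,suppress=True)
s=env.state(); print(s['clock'],s['ee_pos'],s['qpos'],s['wrist_torque'],s['ft_force'])
b=save('scene','s3')[165:265,110:310,::-1]
cv2.imwrite('pics/s3c.png',cv2.resize(b,None,fx=4,fy=4,interpolation=3))
save('wrist','w3')
E
```

```text
7.1333 [ 0.5496 -0.2575  0.111 ] [ 0.4598  0.4466 -0.1199  1.7701  0.0653  0.9295 -0.5405] [ 0.2405 -0.6201  0.1122] [ 3.4624  0.9888 -4.3432]
```

View pics/s3c.png

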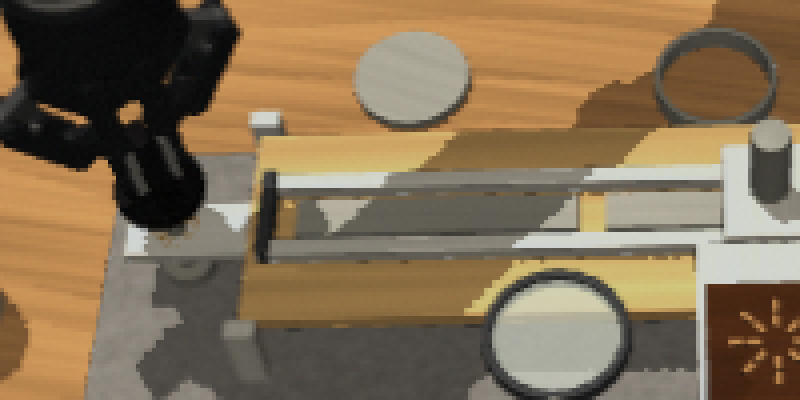

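View pics/w3.png

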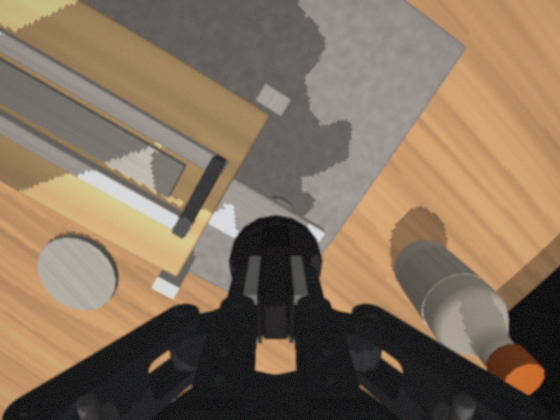

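```bash
python3 - <<'E'
from h import *
np.set_printoptions(precision=1,suppress=True)
a=np.deg2rad(9.2);X=np.array([np.cos(a),np.sin(a),0]);Y=np.array([-np.sin(a),np.cos(a),0]);Z=np.array([0,0,1.])
# origin from gauge posts
O=np.array([.5153,-.0437,0])
W=lambda x,y,z:O+x*X+y*Y+z*Z
c='scene'
crop=lambda p:(np.array(p)-[110,165])*4
print('gp',crop(proj(c,W(-.068,-.172,.06))),crop(proj(c,W(.068,-.172,.06))))
for t in [0,-.01,-.02,-.03,-.04,-.05]:
    r=[]
    for x in(-.06,.06):
        # point 355 from hinge, 10mm above hinge in deck frame
        y=.19-.355*np.cos(t)-.0*t; z=.05+.355*np.sin(t)+.01*np.cos(t); y+= .01*np.sin(t)
        r+=list(crop(proj(c,W(x,y,z))))
    print(t,np.array(r))
for n in['scene0','s3']:
    b=cv2.imread(f'pics/{n}.png')[180:260,155:235]; cv2.imwrite(f'pics/{n}z.png',cv2.resize(b,None,fx=7,fy=7,interpolation=2))
E
```

```text
gp [266.9 116. ] [237.5 326.3]
0 [277.7 127.5 252.5 313. ]
-0.01 [278.6 131.2 253.6 316.4]
-0.02 [279.6 134.9 254.8 319.8]
-0.03 [280.7 138.5 256.  323.2]
-0.04 [281.8 142.2 257.3 326.6]
-0.05 [283.  145.8 258.6 329.9]
```

View pics/scene0z.png

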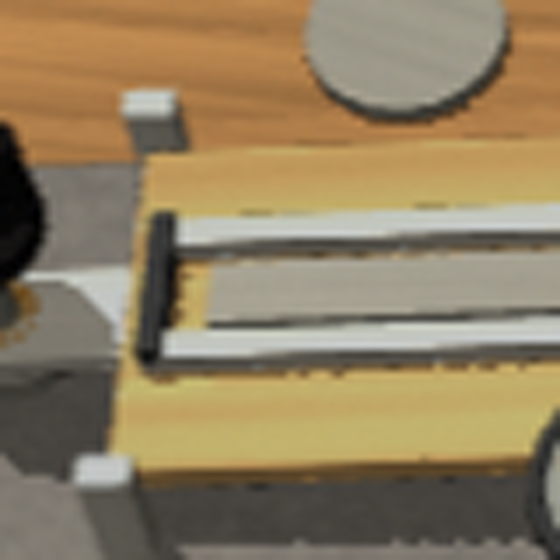

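View pics/s3z.png

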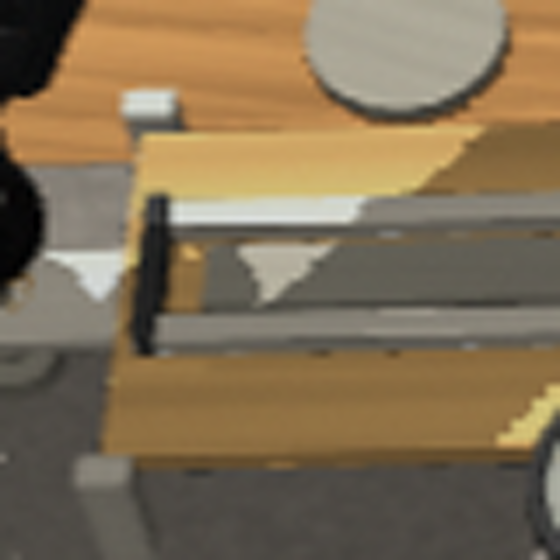

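The deck started about 0.042 rad low, and after 1.4 rad of knob it is about 0.013 low. I'll turn about 0.65 rad more.

Call:
play_rows:
  motion:
    - {"x": 0,"y": 0,"z": 0,"rx": 0,"ry": 0,"rz": 0.1,"gripper": 0}
    - {"x": 0,"y": 0,"z": 0,"rx": 0,"ry": 0,"rz": 0.1,"gripper": 0}
    - {"x": 0,"y": 0,"z": 0,"rx": 0,"ry": 0,"rz": 0.1,"gripper": 0}
    - {"x": 0,"y": 0,"z": 0,"rx": 0,"ry": 0,"rz": 0.1,"gripper": 0}
    - {"x": 0,"y": 0,"z": 0,"rx": 0,"ry": 0,"rz": 0.1,"gripper": 0}
    - {"x": 0,"y": 0,"z": 0,"rx": 0,"ry": 0,"rz": 0.1,"gripper": 0}
    - {"x": 0,"y": 0,"z": 0,"rx": 0,"ry": 0,"rz": 0.05,"gripper": 0}
    - {"x": 0,"y": 0,"z": 0,"rx": 0,"ry": 0,"rz": 0,"gripper": 0}

```text
clock: 7.9
ee_pos: [0.5494, -0.2568, 0.111]
eef_rot: [[0.998, 0.07, -0.002], [0.07, -0.998, 0.001], [-0.001, -0.001, -1.0]]
ft_force: [1.4, 0.2, -4.1]
opening: 0.129
```

```bash
python3 - <<'E'
from h import *
s=env.state(); print(s['clock'],s['ee_pos'],s['qpos'])
b=save('scene','s4')[180:260,155:235,::-1]
cv2.imwrite('pics/s4z.png',cv2.resize(b,None,fx=7,fy=7,interpolation=2))
save('wrist','w4')
E
```

```text
7.9 [ 0.54936555 -0.25680873  0.11101182] [ 0.35227476  0.4450499   0.01908269  1.77353196 -0.01089703  0.92496907
 -1.12457143]
```

View pics/s4z.png

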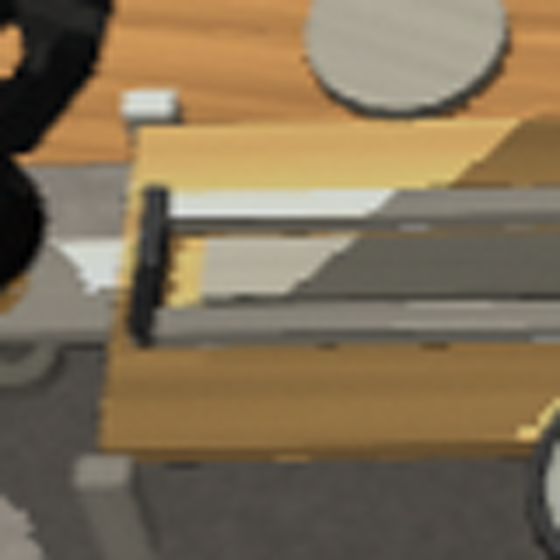

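View pics/w4.png

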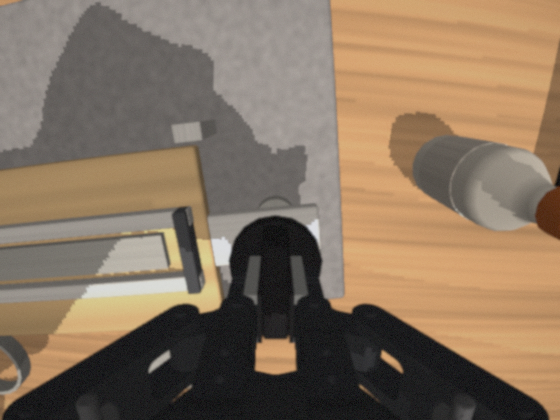

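Call:
play_rows:
  motion:
    - {"x": 0,"y": 0,"z": 0,"rx": 0,"ry": 0,"rz": 0,"gripper": 40}
    - {"x": 0,"y": 0,"z": 0,"rx": 0,"ry": 0,"rz": 0,"gripper": 40}
    - {"x": 0,"y": 0,"z": 0,"rx": 0,"ry": 0,"rz": 0,"gripper": 60}
    - {"x": 0,"y": 0,"z": -10,"rx": 0,"ry": 0,"rz": 0,"gripper": 85}
    - {"x": 0,"y": 0,"z": -30,"rx": 0,"ry": 0,"rz": 0,"gripper": 85}
    - {"x": 0,"y": 0,"z": -30,"rx": 0,"ry": 0,"rz": 0,"gripper": 85}
    - {"x": 0,"y": 0,"z": -30,"rx": 0,"ry": 0,"rz": 0,"gripper": 85}
    - {"x": 0,"y": 0,"z": 0,"rx": 0,"ry": 0,"rz": 0,"gripper": 85}

```text
clock: 8.67
ee_pos: [0.5538, -0.2596, 0.22]
eef_rot: [[0.998, 0.069, 0.013], [0.069, -0.998, -0.005], [0.012, 0.006, -1.0]]
ft_force: [1.2, -1.1, 0.4]
opening: 0.989
```

Call:
play_rows:
  motion:
    - {"x": -3.6,"y": -30,"z": 0,"rx": 0,"ry": 0,"rz": 0,"gripper": 85}
    - {"x": -3.6,"y": -30,"z": 0,"rx": 0,"ry": 0,"rz": 0,"gripper": 85}
    - {"x": -3.6,"y": -30,"z": 0,"rx": 0,"ry": 0,"rz": 0,"gripper": 85}
    - {"x": -3.6,"y": -30,"z": 0,"rx": 0,"ry": 0,"rz": 0,"gripper": 85}
    - {"x": -3.6,"y": -30,"z": 0,"rx": 0,"ry": 0,"rz": 0,"gripper": 85}
    - {"x": -3.6,"y": -30,"z": 0,"rx": 0,"ry": 0,"rz": 0,"gripper": 85}
    - {"x": -3.6,"y": -30,"z": 0,"rx": 0,"ry": 0,"rz": 0,"gripper": 85}
    - {"x": 0,"y": 0,"z": 0,"rx": 0,"ry": 0,"rz": -0.09,"gripper": 85}

```text
clock: 9.33
ee_pos: [0.5097, -0.0426, 0.2129]
eef_rot: [[0.986, 0.169, 0.001], [0.169, -0.986, 0.003], [0.002, -0.003, -1.0]]
ft_force: [-0.1, 0.5, -0.3]
opening: 0.996
```

```bash
python3 - <<'E'
from h import *
np.set_printoptions(precision=4,suppress=True)
s=env.state(); print(s['clock'],s['ee_pos'],s['eef_rot'],s['qpos'])
k=env.get_calibration('wrist');save('wrist','w5');np.save('kw5.npy',k,allow_pickle=True)
for l in ['grip_post']:
    for q in env.place_of('wrist',l)[:1]:
        u=q['xy'][0]*560;v=q['xy'][1]*420; print(l,q['p'],u,v,onz(k,u,v,.111))
b=save('scene','s5')
cv2.imwrite('pics/s5z.png',cv2.resize(b[180:260,155:235,::-1],None,fx=7,fy=7,interpolation=2))
for l in ['grip_post']:
    for q in env.place_of('scene',l)[:1]:
        u=q['xy'][0]*560;v=q['xy'][1]*420; print(l,q['p'],u,v,onz('scene',u,v,.111))
E
```

```text
9.3333 [ 0.5097 -0.0426  0.2129] [[ 0.9857  0.1688  0.001 ]
 [ 0.1688 -0.9856  0.0033]
 [ 0.0015 -0.0031 -1.    ]] [ 0.0946  0.1764 -0.1046  1.8937  0.0171  1.0716 -1.4178]
grip_post 0.64 139.72 209.79 [0.4945 0.0606 0.111 ]
grip_post 0.82 301.504 201.012 [0.4882 0.0581 0.111 ]
```

View pics/w5.png

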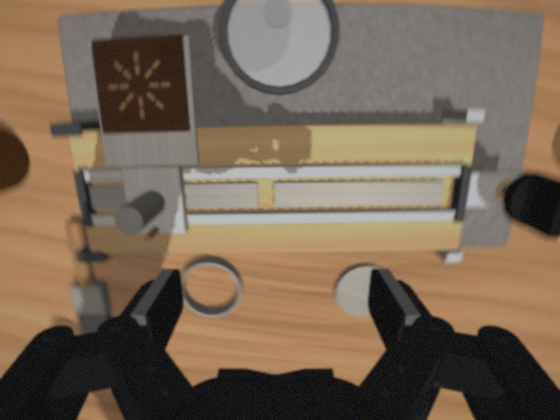

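View pics/s5z.png

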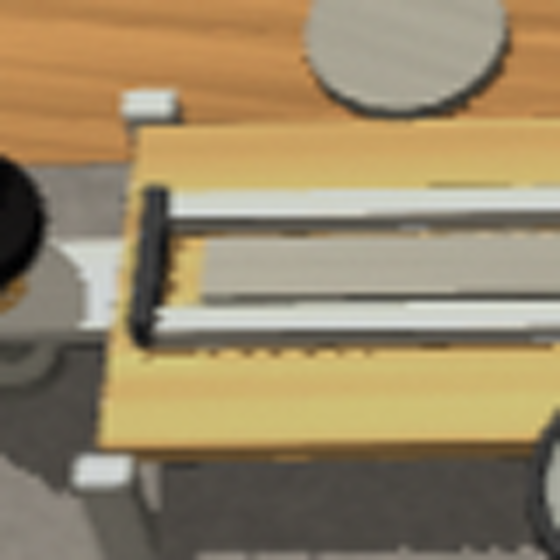

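```bash
python3 - <<'E'
from h import *
np.set_printoptions(precision=4,suppress=True)
b=cv2.imread('pics/w5.png')[160:260,90:290];cv2.imwrite('pics/w5z.png',cv2.resize(b,None,fx=4,fy=4,interpolation=2))
k=np.load('kw5.npy',allow_pickle=True).item()
print(onz(k,127,219,.133),onz(k,265.5,193,.058),onz(k,285,193,.058))
b=cv2.imread('pics/s5.png')[165:265,230:360];cv2.imwrite('pics/s5p.png',cv2.resize(b,None,fx=5,fy=5,interpolation=2))
E
```

```text
[0.4944 0.061  0.133 ] [ 0.5104 -0.0335  0.058 ] [ 0.5135 -0.0511  0.058 ]
```

View pics/w5z.png

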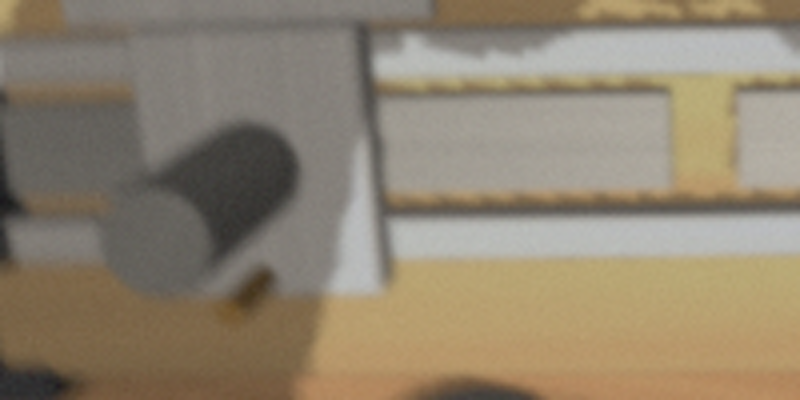

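View pics/s5p.png

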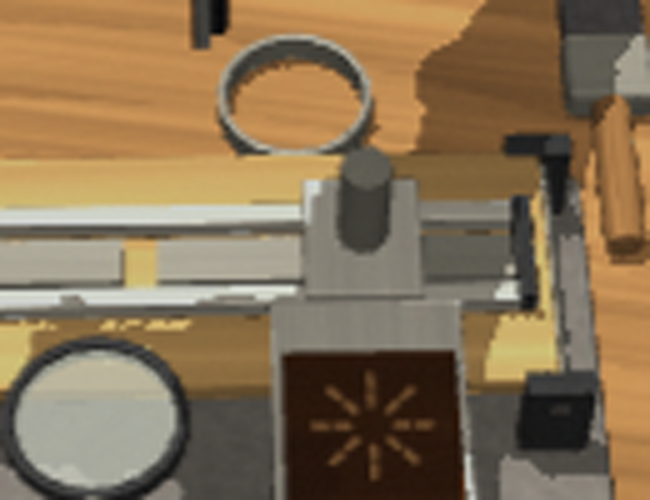

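Call:
play_rows:
  motion:
    - {"x": 1.3,"y": -34.2,"z": 0,"rx": 0,"ry": 0,"rz": 0,"gripper": 85}
    - {"x": 1.3,"y": -34.2,"z": 0,"rx": 0,"ry": 0,"rz": 0,"gripper": 85}
    - {"x": 1.3,"y": -34.2,"z": 0,"rx": 0,"ry": 0,"rz": 0,"gripper": 85}
    - {"x": 0,"y": 0,"z": 10,"rx": 0,"ry": 0,"rz": 0,"gripper": 85}
    - {"x": 0,"y": 0,"z": 10,"rx": 0,"ry": 0,"rz": 0,"gripper": 85}
    - {"x": 0,"y": 0,"z": 10,"rx": 0,"ry": 0,"rz": 0,"gripper": 85}
    - {"x": 0,"y": 0,"z": 10,"rx": 0,"ry": 0,"rz": 0,"gripper": 85}
    - {"x": 0,"y": 0,"z": 0,"rx": 0,"ry": 0,"rz": 0,"gripper": 85}

```text
clock: 10.2
ee_pos: [0.4964, 0.0498, 0.169]
eef_rot: [[0.988, 0.155, -0.005], [0.155, -0.988, -0.001], [-0.005, 0.001, -1.0]]
ft_force: [-0.7, -0.3, 0.1]
opening: 0.998
```

```bash
python3 - <<'E'
from h import *
np.set_printoptions(precision=4,suppress=True)
s=env.state(); print(s['clock'],s['ee_pos'],s['eef_rot'],s['qpos'])
k=env.get_calibration('wrist');save('wrist','w6');np.save('kw6.npy',k,allow_pickle=True)
for l in ['grip_post']:
    for q in env.place_of('wrist',l)[:1]:
        u=q['xy'][0]*560;v=q['xy'][1]*420; print(l,q['p'],u,v,onz(k,u,v,.111))
print(onz('scene',303.4,198.6,.133))
E
```

```text
10.2 [0.4964 0.0498 0.169 ] [[ 0.988   0.1545 -0.0048]
 [ 0.1545 -0.988  -0.0014]
 [-0.005   0.0006 -1.    ]] [-0.0347  0.2064 -0.1718  1.9651  0.0427  0.9785 -1.6426]
grip_post 0.66 255.472 234.192 [0.4941 0.0616 0.111 ]
[0.4972 0.0625 0.133 ]
```

View pics/w6.png

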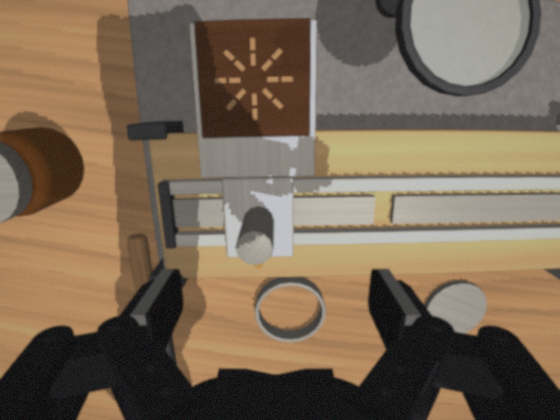

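Call:
play_rows:
  motion:
    - {"x": 0.8,"y": -11.6,"z": 0,"rx": 0,"ry": 0,"rz": 0,"gripper": 85}
    - {"x": 0,"y": 0,"z": 11.3,"rx": 0,"ry": 0,"rz": 0,"gripper": 85}
    - {"x": 0,"y": 0,"z": 11.3,"rx": 0,"ry": 0,"rz": 0,"gripper": 85}
    - {"x": 0,"y": 0,"z": 11.3,"rx": 0,"ry": 0,"rz": 0,"gripper": 85}
    - {"x": 0,"y": 0,"z": 11.3,"rx": 0,"ry": 0,"rz": 0,"gripper": 85}
    - {"x": 0,"y": 0,"z": 11.3,"rx": 0,"ry": 0,"rz": 0,"gripper": 85}
    - {"x": 0,"y": 0,"z": 11.3,"rx": 0,"ry": 0,"rz": 0,"gripper": 85}
    - {"x": 0,"y": 0,"z": 0,"rx": 0,"ry": 0,"rz": 0,"gripper": 85}

```text
clock: 10.97
ee_pos: [0.4948, 0.0631, 0.101]
eef_rot: [[0.987, 0.158, -0.005], [0.158, -0.987, -0.001], [-0.005, 0.0, -1.0]]
ft_force: [0.1, 1.1, 0.5]
opening: 1.0
```

```bash
python3 - <<'E'
from h import *
np.set_printoptions(precision=4,suppress=True)
s=env.state(); print(s['clock'],s['ee_pos'],s['eef_rot'],s['qpos'],s['ft_force'])
save('wrist','w7')
E
```

```text
10.9667 [0.4948 0.0631 0.101 ] [[ 0.9874  0.1581 -0.0052]
 [ 0.1581 -0.9874 -0.001 ]
 [-0.0053  0.0002 -1.    ]] [-0.0607  0.2962 -0.1772  2.0275  0.0696  0.8289 -1.6897] [0.0875 1.1176 0.4692]
```

View pics/w7.png

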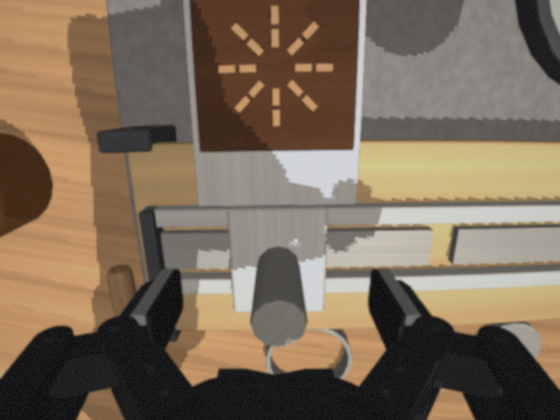

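The post top at (279,318) is centred between the fingers. Closing now.

Call:
play_rows:
  motion:
    - {"x": 0,"y": 0,"z": 0,"rx": 0,"ry": 0,"rz": 0,"gripper": 40}
    - {"x": 0,"y": 0,"z": 0,"rx": 0,"ry": 0,"rz": 0,"gripper": 25}
    - {"x": 0,"y": 0,"z": 0,"rx": 0,"ry": 0,"rz": 0,"gripper": 15}
    - {"x": 0,"y": 0,"z": 0,"rx": 0,"ry": 0,"rz": 0,"gripper": 5}
    - {"x": 0,"y": 0,"z": 0,"rx": 0,"ry": 0,"rz": 0,"gripper": 0}
    - {"x": 0,"y": 0,"z": 0,"rx": 0,"ry": 0,"rz": 0,"gripper": 0}
    - {"x": 0,"y": 0,"z": 0,"rx": 0,"ry": 0,"rz": 0,"gripper": 0}
    - {"x": 0,"y": 0,"z": 0,"rx": 0,"ry": 0,"rz": 0,"gripper": 0}

```text
clock: 11.68
ee_pos: [0.4973, 0.0635, 0.1045]
eef_rot: [[0.987, 0.158, 0.001], [0.158, -0.987, -0.0], [0.001, 0.0, -1.0]]
ft_force: [-2.0, -1.0, 4.9]
opening: 0.241
```

```bash
python3 - <<'E'
from h import *
np.set_printoptions(precision=4,suppress=True)
s=env.state(); print(s['clock'],s['ee_pos'],s['eef_rot'],s['ft_force'],s['opening'])
k=env.get_calibration('wrist');save('wrist','w8')
print(onz(k,279,318,.133))
E
```

```text
11.6833 [0.4973 0.0635 0.1045] [[ 0.9874  0.1581  0.0009]
 [ 0.1581 -0.9874 -0.0004]
 [ 0.0008  0.0005 -1.    ]] [-1.9791 -1.0353  4.9141] 0.2407726935663617
[0.497  0.0616 0.133 ]
```

View pics/w8.png

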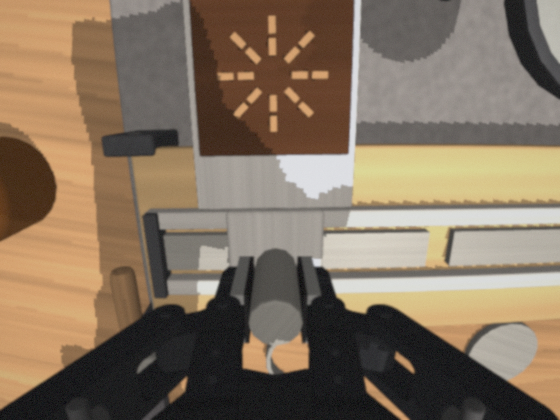

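Call:
play_rows:
  motion:
    - {"x": 0,"y": 0,"z": -1,"rx": 0,"ry": 0,"rz": 0,"gripper": 0}
    - {"x": 0,"y": 6,"z": 0,"rx": 0,"ry": 0,"rz": 0,"gripper": 0}
    - {"x": 0,"y": 8,"z": 0,"rx": 0,"ry": 0,"rz": 0,"gripper": 0}
    - {"x": 0,"y": 8,"z": 0,"rx": 0,"ry": 0,"rz": 0,"gripper": 0}
    - {"x": 0,"y": 8,"z": 0,"rx": 0,"ry": 0,"rz": 0,"gripper": 0}
    - {"x": 0,"y": 8,"z": 0,"rx": 0,"ry": 0,"rz": 0,"gripper": 0}
    - {"x": 0,"y": 6,"z": 0,"rx": 0,"ry": 0,"rz": 0,"gripper": 0}
    - {"x": 0,"y": 0,"z": 0,"rx": 0,"ry": 0,"rz": 0,"gripper": 0}

```text
clock: 12.4
ee_pos: [0.5052, 0.0177, 0.1047]
eef_rot: [[0.988, 0.156, 0.003], [0.156, -0.988, -0.001], [0.002, 0.001, -1.0]]
ft_force: [6.5, -0.8, -7.0]
opening: 0.243
```

```bash
python3 - <<'E'
from h import *
np.set_printoptions(precision=4,suppress=True)
s=env.state(); print(s['clock'],s['ee_pos'],s['eef_rot'],s['ft_force'],s['opening'])
k=env.get_calibration('wrist');save('wrist','w9');np.save('kw9.npy',k,allow_pickle=True)
E
```

```text
12.4 [0.5052 0.0177 0.1047] [[ 0.9878  0.1558  0.0026]
 [ 0.1558 -0.9878 -0.001 ]
 [ 0.0024  0.0014 -1.    ]] [ 6.4782 -0.8169 -6.9512] 0.24277584431337282
```

View pics/w9.png

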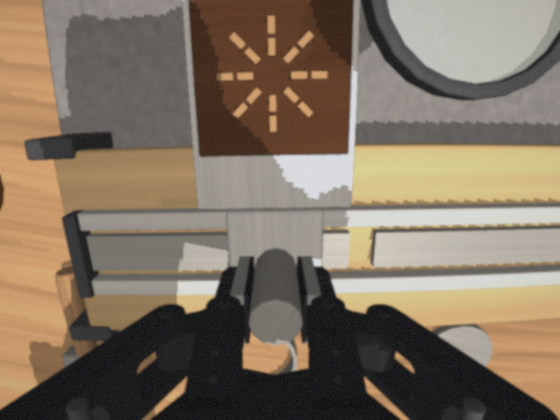

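```bash
python3 - <<'E'
from h import *
np.set_printoptions(precision=4,suppress=True)
k=np.load('kw9.npy',allow_pickle=True).item();a=np.deg2rad(9.6);d=np.array([np.sin(a),-np.cos(a),0])
for z in(.058,.062):
  for u in(350,374): print(z,(onz(k,u,247,z)-np.array([.5052,.0177,0]))@d)
  # block edges top at z=.083
  print([(onz(k,u,230,.083)-np.array([.5052,.0177,0]))@d for u in(228,322)])
E
```

```text
0.058 0.04604539664959171
0.058 0.06083739264932936
[np.float64(-0.023484609243516346), np.float64(0.024772279722056978)]
0.062 0.04505303096488406
0.062 0.05951924975741173
[np.float64(-0.023484609243516346), np.float64(0.024772279722056978)]
```

Call:
play_rows:
  motion:
    - {"x": 1,"y": 0,"z": 0.8,"rx": 0,"ry": 0,"rz": 0,"gripper": 0}
    - {"x": 0.1,"y": 6,"z": 0,"rx": 0,"ry": 0,"rz": 0,"gripper": 0}
    - {"x": 0.1,"y": 8,"z": 0,"rx": 0,"ry": 0,"rz": 0,"gripper": 0}
    - {"x": 0.1,"y": 8,"z": 0,"rx": 0,"ry": 0,"rz": 0,"gripper": 0}
    - {"x": 0.1,"y": 8,"z": 0,"rx": 0,"ry": 0,"rz": 0,"gripper": 0}
    - {"x": 0.1,"y": 7,"z": 0,"rx": 0,"ry": 0,"rz": 0,"gripper": 0}
    - {"x": 0,"y": 3,"z": 0,"rx": 0,"ry": 0,"rz": 0,"gripper": 0}
    - {"x": 0,"y": 0,"z": 0,"rx": 0,"ry": 0,"rz": 0,"gripper": 0}

```text
clock: 13.12
ee_pos: [0.5121, -0.0216, 0.1047]
eef_rot: [[0.988, 0.156, 0.001], [0.156, -0.988, -0.002], [0.001, 0.002, -1.0]]
ft_force: [1.1, -0.8, 5.9]
opening: 0.245
```

```bash
python3 - <<'E'
from h import *
np.set_printoptions(precision=4,suppress=True)
s=env.state(); print(s['clock'],s['ee_pos'],s['eef_rot'],s['ft_force'],s['opening'])
k=env.get_calibration('wrist');im=save('wrist','w10');np.save('kw10.npy',k,allow_pickle=True)
E
```

```text
13.1167 [ 0.5121 -0.0216  0.1047] [[ 0.9877  0.1561  0.0008]
 [ 0.1561 -0.9877 -0.0016]
 [ 0.0006  0.0017 -1.    ]] [ 1.1065 -0.7678  5.8854] 0.24547217684432177
```

View pics/w10.png

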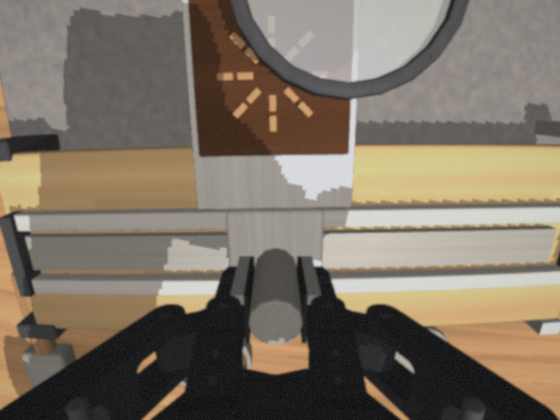

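Call:
play_rows:
  motion:
    - {"x": 0,"y": 1,"z": -0.4,"rx": 0,"ry": 0,"rz": 0,"gripper": 0}
    - {"x": 0,"y": 1,"z": 0,"rx": 0,"ry": 0,"rz": 0,"gripper": 0}
    - {"x": 0,"y": 1,"z": 0,"rx": 0,"ry": 0,"rz": 0,"gripper": 0}
    - {"x": 0,"y": 1,"z": 0,"rx": 0,"ry": 0,"rz": 0,"gripper": 0}
    - {"x": 0,"y": 1,"z": 0,"rx": 0,"ry": 0,"rz": 0,"gripper": 0}
    - {"x": 0,"y": 1,"z": 0,"rx": 0,"ry": 0,"rz": 0,"gripper": 0}
    - {"x": 0,"y": 1,"z": 0,"rx": 0,"ry": 0,"rz": 0,"gripper": 0}
    - {"x": 0,"y": 0,"z": 0,"rx": 0,"ry": 0,"rz": 0,"gripper": 0}

```text
clock: 13.83
ee_pos: [0.513, -0.0269, 0.1047]
eef_rot: [[0.987, 0.158, 0.001], [0.158, -0.987, -0.001], [0.0, 0.001, -1.0]]
ft_force: [0.3, -1.2, 5.2]
opening: 0.238
```

Call:
play_rows:
  motion:
    - {"x": 0,"y": 1,"z": 0,"rx": 0,"ry": 0,"rz": 0,"gripper": 0}
    - {"x": 0,"y": 0,"z": 0,"rx": 0,"ry": 0,"rz": 0,"gripper": 0}
    - {"x": 0,"y": 0,"z": 0,"rx": 0,"ry": 0,"rz": 0,"gripper": 0}
    - {"x": 0,"y": 0,"z": 0,"rx": 0,"ry": 0,"rz": 0,"gripper": 0}
    - {"x": 0,"y": 0,"z": 0,"rx": 0,"ry": 0,"rz": 0,"gripper": 0}
    - {"x": 0,"y": 0,"z": 0,"rx": 0,"ry": 0,"rz": 0,"gripper": 0}
    - {"x": 0,"y": 0,"z": 0,"rx": 0,"ry": 0,"rz": 0,"gripper": 0}
    - {"x": 0,"y": 0,"z": 0,"rx": 0,"ry": 0,"rz": 0,"gripper": 0}

```text
clock: 14.5
ee_pos: [0.5133, -0.0281, 0.1047]
eef_rot: [[0.987, 0.158, 0.001], [0.158, -0.987, -0.002], [0.001, 0.002, -1.0]]
ft_force: [0.7, -2.2, 5.2]
opening: 0.243
```

Call:
play_rows:
  motion:
    - {"x": 0,"y": 1,"z": 0,"rx": 0,"ry": 0,"rz": 0,"gripper": 0}
    - {"x": 0,"y": 0,"z": 0,"rx": 0,"ry": 0,"rz": 0,"gripper": 0}
    - {"x": 0,"y": 0,"z": 0,"rx": 0,"ry": 0,"rz": 0,"gripper": 0}
    - {"x": 0,"y": 0,"z": 0,"rx": 0,"ry": 0,"rz": 0,"gripper": 0}
    - {"x": 0,"y": 0,"z": 0,"rx": 0,"ry": 0,"rz": 0,"gripper": 0}
    - {"x": 0,"y": 0,"z": 0,"rx": 0,"ry": 0,"rz": 0,"gripper": 0}
    - {"x": 0,"y": 0,"z": 0,"rx": 0,"ry": 0,"rz": 0,"gripper": 0}
    - {"x": 0,"y": 0,"z": 0,"rx": 0,"ry": 0,"rz": 0,"gripper": 0}

```text
clock: 15.17
ee_pos: [0.5135, -0.0295, 0.1047]
eef_rot: [[0.988, 0.157, 0.001], [0.157, -0.988, -0.002], [0.001, 0.002, -1.0]]
ft_force: [0.7, -4.6, 4.9]
opening: 0.241
```

Call:
play_rows:
  motion:
    - {"x": 0,"y": 1,"z": 0,"rx": 0,"ry": 0,"rz": 0,"gripper": 0}
    - {"x": 0,"y": 0,"z": 0,"rx": 0,"ry": 0,"rz": 0,"gripper": 0}
    - {"x": 0,"y": 0,"z": 0,"rx": 0,"ry": 0,"rz": 0,"gripper": 0}
    - {"x": 0,"y": 0,"z": 0,"rx": 0,"ry": 0,"rz": 0,"gripper": 0}
    - {"x": 0,"y": 0,"z": 0,"rx": 0,"ry": 0,"rz": 0,"gripper": 0}
    - {"x": 0,"y": 0,"z": 0,"rx": 0,"ry": 0,"rz": 0,"gripper": 0}
    - {"x": 0,"y": 0,"z": 0,"rx": 0,"ry": 0,"rz": 0,"gripper": 0}
    - {"x": 0,"y": 0,"z": 0,"rx": 0,"ry": 0,"rz": 0,"gripper": 0}

```text
clock: 15.83
ee_pos: [0.5137, -0.0305, 0.1047]
eef_rot: [[0.988, 0.157, 0.001], [0.157, -0.988, -0.002], [0.001, 0.002, -1.0]]
ft_force: [0.7, -4.2, 5.1]
opening: 0.241
```

The pull toward the notch is now felt (about −4.5 N in y). Continuing.

Call:
play_rows:
  motion:
    - {"x": 0,"y": 1,"z": 0,"rx": 0,"ry": 0,"rz": 0,"gripper": 0}
    - {"x": 0,"y": 0.5,"z": 0,"rx": 0,"ry": 0,"rz": 0,"gripper": 0}
    - {"x": 0,"y": 0,"z": 0,"rx": 0,"ry": 0,"rz": 0,"gripper": 0}
    - {"x": 0,"y": 0,"z": 0,"rx": 0,"ry": 0,"rz": 0,"gripper": 0}
    - {"x": 0,"y": 0,"z": 0,"rx": 0,"ry": 0,"rz": 0,"gripper": 0}
    - {"x": 0,"y": 0,"z": 0,"rx": 0,"ry": 0,"rz": 0,"gripper": 0}
    - {"x": 0,"y": 0,"z": 0,"rx": 0,"ry": 0,"rz": 0,"gripper": 0}
    - {"x": 0,"y": 0,"z": 0,"rx": 0,"ry": 0,"rz": 0,"gripper": 0}

```text
clock: 16.5
ee_pos: [0.5138, -0.0314, 0.1047]
eef_rot: [[0.987, 0.158, 0.001], [0.158, -0.987, -0.001], [0.001, 0.001, -1.0]]
ft_force: [0.0, -3.7, 5.4]
opening: 0.242
```

Call:
play_rows:
  motion:
    - {"x": 0,"y": 1,"z": 0,"rx": 0,"ry": 0,"rz": 0,"gripper": 0}
    - {"x": 0,"y": 0.5,"z": 0,"rx": 0,"ry": 0,"rz": 0,"gripper": 0}
    - {"x": 0,"y": 0,"z": 0,"rx": 0,"ry": 0,"rz": 0,"gripper": 0}
    - {"x": 0,"y": 0,"z": 0,"rx": 0,"ry": 0,"rz": 0,"gripper": 0}
    - {"x": 0,"y": 0,"z": 0,"rx": 0,"ry": 0,"rz": 0,"gripper": 0}
    - {"x": 0,"y": 0,"z": 0,"rx": 0,"ry": 0,"rz": 0,"gripper": 0}
    - {"x": 0,"y": 0,"z": 0,"rx": 0,"ry": 0,"rz": 0,"gripper": 0}
    - {"x": 0,"y": 0,"z": 0,"rx": 0,"ry": 0,"rz": 0,"gripper": 0}

```text
clock: 17.17
ee_pos: [0.5139, -0.0317, 0.1047]
eef_rot: [[0.987, 0.158, 0.0], [0.158, -0.987, 0.0], [0.0, 0.0, -1.0]]
ft_force: [-0.4, -1.2, 5.4]
opening: 0.241
```

Call:
play_rows:
  motion:
    - {"x": 0,"y": 1,"z": 0,"rx": 0,"ry": 0,"rz": 0,"gripper": 0}
    - {"x": 0,"y": 0,"z": 0,"rx": 0,"ry": 0,"rz": 0,"gripper": 0}
    - {"x": 0,"y": 0,"z": 0,"rx": 0,"ry": 0,"rz": 0,"gripper": 0}
    - {"x": 0,"y": 0,"z": 0,"rx": 0,"ry": 0,"rz": 0,"gripper": 0}
    - {"x": 0,"y": 0,"z": 0,"rx": 0,"ry": 0,"rz": 0,"gripper": 0}
    - {"x": 0,"y": 0,"z": 0,"rx": 0,"ry": 0,"rz": 0,"gripper": 0}
    - {"x": 0,"y": 0,"z": 0,"rx": 0,"ry": 0,"rz": 0,"gripper": 0}
    - {"x": 0,"y": 0,"z": 0,"rx": 0,"ry": 0,"rz": 0,"gripper": 0}

```text
clock: 17.83
ee_pos: [0.5139, -0.0319, 0.1047]
eef_rot: [[0.987, 0.159, 0.0], [0.159, -0.987, 0.001], [0.0, -0.001, -1.0]]
ft_force: [-0.6, 1.1, 5.4]
opening: 0.242
```

```bash
python3 - <<'E'
from h import *
np.set_printoptions(precision=4,suppress=True)
s=env.state(); print(s['clock'],s['ee_pos'],s['ft_force'],s['opening'])
for l in ['wrist']: save(l,l+'11')
b=save('scene','s11')
cv2.imwrite('pics/s11z.png',cv2.resize(b[165:265,155:295,::-1],None,fx=5,fy=5,interpolation=2))
E
```

```text
17.8333 [ 0.5139 -0.0319  0.1047] [-0.5653  1.0832  5.3883] 0.24195594090441688
```

View pics/wrist11.png

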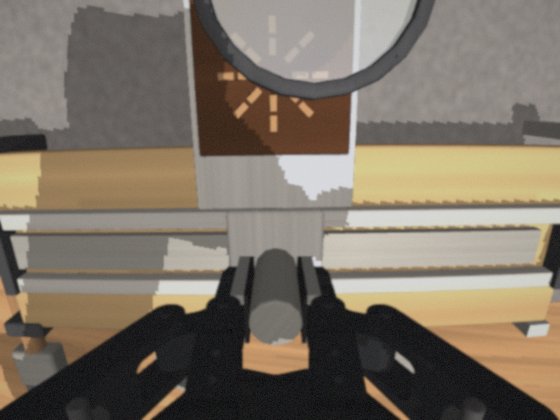

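View pics/s11z.png

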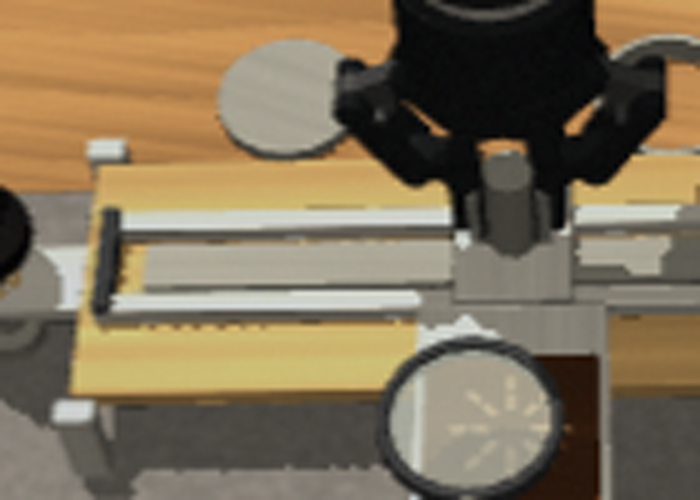

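Call:
play_rows:
  motion:
    - {"x": 0,"y": 1,"z": 0,"rx": 0,"ry": 0,"rz": 0,"gripper": 0}
    - {"x": 0,"y": 0,"z": 0,"rx": 0,"ry": 0,"rz": 0,"gripper": 0}
    - {"x": 0,"y": 0,"z": 0,"rx": 0,"ry": 0,"rz": 0,"gripper": 0}
    - {"x": 0,"y": 0,"z": 0,"rx": 0,"ry": 0,"rz": 0,"gripper": 0}
    - {"x": 0,"y": 0,"z": 0,"rx": 0,"ry": 0,"rz": 0,"gripper": 0}
    - {"x": 0,"y": 0,"z": 0,"rx": 0,"ry": 0,"rz": 0,"gripper": 0}
    - {"x": 0,"y": 0,"z": 0,"rx": 0,"ry": 0,"rz": 0,"gripper": 0}
    - {"x": 0,"y": 0,"z": 0,"rx": 0,"ry": 0,"rz": 0,"gripper": 0}

```text
clock: 18.6
ee_pos: [0.5139, -0.032, 0.1047]
eef_rot: [[0.987, 0.159, -0.0], [0.159, -0.987, 0.002], [-0.0, -0.002, -1.0]]
ft_force: [0.2, 2.6, 6.0]
opening: 0.245
```

Call:
play_rows:
  motion:
    - {"x": 0,"y": 1,"z": -0.4,"rx": 0,"ry": 0,"rz": 0,"gripper": 0}
    - {"x": 0,"y": 0,"z": 0,"rx": 0,"ry": 0,"rz": 0,"gripper": 0}
    - {"x": 0,"y": 0,"z": 0,"rx": 0,"ry": 0,"rz": 0,"gripper": 0}
    - {"x": 0,"y": 0,"z": 0,"rx": 0,"ry": 0,"rz": 0,"gripper": 0}
    - {"x": 0,"y": 0,"z": 0,"rx": 0,"ry": 0,"rz": 0,"gripper": 0}
    - {"x": 0,"y": 0,"z": 0,"rx": 0,"ry": 0,"rz": 0,"gripper": 0}
    - {"x": 0,"y": 0,"z": 0,"rx": 0,"ry": 0,"rz": 0,"gripper": 0}
    - {"x": 0,"y": 0,"z": 0,"rx": 0,"ry": 0,"rz": 0,"gripper": 0}

```text
clock: 19.27
ee_pos: [0.514, -0.0322, 0.1047]
eef_rot: [[0.987, 0.16, -0.001], [0.16, -0.987, 0.003], [-0.0, -0.003, -1.0]]
ft_force: [0.1, 4.7, 5.1]
opening: 0.243
```

```bash
python3 - <<'E'
from h import *
np.set_printoptions(precision=5,suppress=True)
s=env.state(); print(s['clock'],s['ee_pos'],s['ft_force'],s['eef_rot'])
E
```

```text
19.2667 [ 0.51397 -0.0322   0.10474] [0.09275 4.72049 5.10377] [[ 0.98715  0.15978 -0.00055]
 [ 0.15978 -0.98715  0.00273]
 [-0.00011 -0.00279 -1.     ]]
```

It holds against 4.7 N with only 0.2 mm of movement, more than friction could resist, so it's in the detent. I'll back off the push to centre it.

Call:
play_rows:
  motion:
    - {"x": 0,"y": -1,"z": -0.5,"rx": 0,"ry": 0,"rz": 0,"gripper": 0}
    - {"x": 0,"y": -1.2,"z": 0,"rx": 0,"ry": 0,"rz": 0,"gripper": 0}
    - {"x": 0,"y": 0,"z": 0,"rx": 0,"ry": 0,"rz": 0,"gripper": 0}
    - {"x": 0,"y": 0,"z": 0,"rx": 0,"ry": 0,"rz": 0,"gripper": 0}
    - {"x": 0,"y": 0,"z": 0,"rx": 0,"ry": 0,"rz": 0,"gripper": 0}
    - {"x": 0,"y": 0,"z": 0,"rx": 0,"ry": 0,"rz": 0,"gripper": 0}
    - {"x": 0,"y": 0,"z": 0,"rx": 0,"ry": 0,"rz": 0,"gripper": 0}
    - {"x": 0,"y": 0,"z": 0,"rx": 0,"ry": 0,"rz": 0,"gripper": 0}

```text
clock: 19.93
ee_pos: [0.5139, -0.032, 0.1048]
eef_rot: [[0.987, 0.159, 0.0], [0.159, -0.987, 0.001], [0.0, -0.001, -1.0]]
ft_force: [3.9, 4.3, -5.2]
opening: 0.241
```

```bash
python3 - <<'E'
from h import *
np.set_printoptions(precision=5,suppress=True)
s=env.state(); print(s['clock'],s['ee_pos'],s['ft_force'],s['opening'])
b=save('scene','s12')
cv2.imwrite('pics/s12z.png',cv2.resize(b[180:260,155:235,::-1],None,fx=7,fy=7,interpolation=2))
E
```

```text
19.9333 [ 0.51387 -0.03203  0.10479] [ 3.86898  4.34699 -5.16742] 0.24104727547953023
```

View pics/s12z.png

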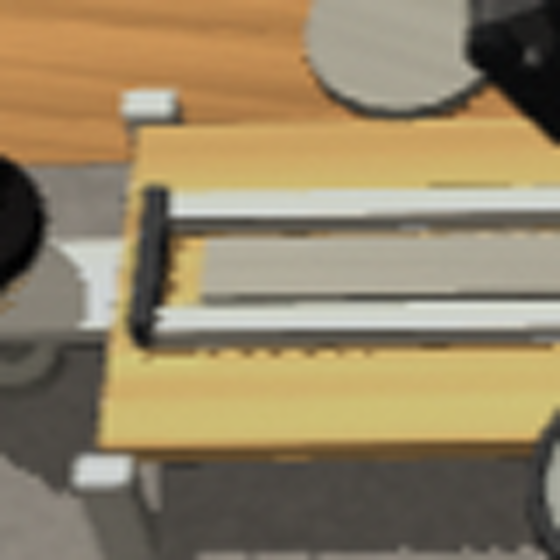

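Call:
play_rows:
  motion:
    - {"x": 0,"y": -1.3,"z": 0.3,"rx": 0,"ry": 0,"rz": 0,"gripper": 0}
    - {"x": 0,"y": 0,"z": 0,"rx": 0,"ry": 0,"rz": 0,"gripper": 0}
    - {"x": 0,"y": 0,"z": 0,"rx": 0,"ry": 0,"rz": 0,"gripper": 0}
    - {"x": 0,"y": 0,"z": 0,"rx": 0,"ry": 0,"rz": 0,"gripper": 0}
    - {"x": 0,"y": 0,"z": 0,"rx": 0,"ry": 0,"rz": 0,"gripper": 0}
    - {"x": 0,"y": 0,"z": 0,"rx": 0,"ry": 0,"rz": 0,"gripper": 0}
    - {"x": 0,"y": 0,"z": 0,"rx": 0,"ry": 0,"rz": 0,"gripper": 0}
    - {"x": 0,"y": 0,"z": 0,"rx": 0,"ry": 0,"rz": 0,"gripper": 0}

```text
clock: 20.65
ee_pos: [0.5138, -0.0318, 0.1048]
eef_rot: [[0.987, 0.158, 0.001], [0.158, -0.987, -0.001], [0.001, 0.001, -1.0]]
ft_force: [5.0, 0.1, -7.9]
opening: 0.247
```

Force along the rail is now about zero at y = −0.0318 and the deck is flush with the gauge posts (deck corners at (137,128) and (103,445) in the crop, unchanged). Handing in.

```bash
python3 - <<'E'
from h import *
s=env.state(); print(s['clock'],s['ee_pos'],s['ft_force'],s['opening'],abs(s['qd']).max())
print(env.sign_off())
E
```

```text
20.65 [ 0.51384409 -0.03184767  0.10481414] [ 5.01226542  0.1171255  -7.92839915] 0.24660021492005751 0.0017057135523023202
the job is handed in; nothing more can be done
None
```

I handed the job in at 20.65 s with the deck level by eye, the slide seated in the notch as far as I could feel, and the post still gripped. No verdict was reported.

- **Deck:** I turned the tilt knob about 2.05 rad clockwise in a single grasp, so no regrasp was needed. In the scene picture the deck is flush with the gauge posts, roughly 0.003 rad low. That estimate is good to about ±0.004 rad, and the deck looked unchanged in the last picture of it, about 0.7 s before hand-in.
- **Slide:** I gripped the post and moved it about 97 mm towards the knob. The notch pulled the slide in with up to 4.6 N, then held it against a 4.7 N push with only 0.2 mm of movement. That is more than friction alone could resist. I then backed the push off to about 0 N along the rail, with the arm at rest.
- **Grip:** The fingers are stopped on the 22 mm post at about 21 mm. Grip force is not reported, but the gripper's fixed setting is about 60 N.
- **Unconfirmed or in disagreement:**
  - The gap in the strip appeared about 2.5 mm farther along in the pictures than where the slide seated. That is within the calibration and reading error.
  - The brass pin was hidden under the gripper, so I did not see the ball drop.
  - Small side forces of 5 N in x and 8 N in z remained on the tool.
- **Bystanders:** I never touched the jar, glue, lid, band or brush. I did not re-measure their positions at the end.

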